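# Set up the sectional nest and lock it with the T-bolt

## Task

Set up the assembly nest: lay the two end plates in the wooden frame, each in its own end and turned so that it drops flush over the frame's lug, then fit the key plate between them so that its dovetail tongues drop flush into their recesses. Lock the nest with the T-bolt from its keeper: pass its crossbar down through the slot in the key plate until its flange rests on the slotted boss, give it a quarter turn so that it holds, and let go; leave the other things on the bench where they are.

Things in the scene. Friction and masses are not known exactly. Their poses are not given: they have to be found in the camera images.
- nest_frame: Wooden frame, fixed. Origin on the bench under the pocket's middle; x across, y along it, z up. Pocket 120 (x) by 216 (y) mm, floor z = 24; rails 14 wide, tops z = 40. A full-height lug juts 8 mm in at each end at x = +26: 18-22 mm wide at +y, 30-34 at -y. Seated plates have their axes along the frame's, same directions; about 2 mm play at each edge and joint, lower edges chamfered.
- narrow_plate: End plate for the frame's +y end: dark grey, 116 (x) by 60 (y) by 16 mm, loose, 0.17 kg. Origin: centre of underside. Inner edge y = -30 with one wide dovetail recess 8 mm deep at x = 0; outer edge y = +30 with a notch at x = +26 for the lug. Grip: steel rib on top, 60 mm along x, 14 thick in y, centred at x = 0, y = +10, z = 16 to 40.
- wide_plate: End plate for the frame's -y end: dark grey, 116 (x) by 76 (y) by 16 mm, loose, 0.21 kg. Origin: centre of underside. Inner edge y = +38 with two small dovetail recesses 8 mm deep at x = +30 and -30; outer edge y = -38 with a notch at x = +26 for the wider lug. Grip: steel rib on top, 60 mm along x, 14 thick in y, centred at x = 0, y = 0, z = 16 to 40.
- key_plate: Middle plate, laid last as it laps over the others: dark grey, body 116 (x) by 72 (y) by 16 mm, loose, about 0.24 kg. Origin: centre of underside. Tongues in the upper 7 mm: a wide dovetail 24 mm out at +y (x = 0), two small ones 20 mm out at -y (x = +30, -30). Grip: central steel boss, 64 along x, 30 wide in y, z = 16 to 36; slot 46 (x) by 16 (y) through boss and plate.
- t_bolt: Steel T-bolt, loose, 0.12 kg, upright in the keeper at first. Origin: centre of the crossbar's underside, z up. Crossbar 40 (x) by 10 (y) by 8 mm; shank 12 thick; flange 44 across, underside z = 56, top z = 61; black wing grip 54 along x, 14 thick in y, z = 61 to 87. With the flange on the seated boss the crossbar is 4 mm under the deck and turns freely either way.
- seat_narrow (a point): Point on the frame's pocket floor where the origin of the narrow end plate comes to lie (frame x = 0, y = +76 mm, z = 24 mm); axes as the frame's.
- seat_key (a point): Point on the frame's pocket floor where the origin of the key plate comes to lie (frame x = 0, y = +8 mm, z = 24 mm); axes as the frame's.
- seat_wide (a point): Point on the frame's pocket floor where the origin of the wide end plate comes to lie (frame x = 0, y = -68 mm, z = 24 mm); axes as the frame's.
- saddle: Bystander: black moulded saddle block, 40 x 90 x 40 mm. Origin at the centre of its underside.
- carton: Bystander: small parts carton, 72 x 104 x 52 mm, behind the frame. Origin at the centre of its underside.
- pliers: Bystander: pliers with red handles, 165 mm long, 12 mm high. Origin at the centre of the underside.
- deck_slot (a point): Centre of the slot in the aluminium deck, on the deck's top (frame x = 0, y = +8, z = 24 mm), axes as the frame's. Slot 56 mm (x) by 26 mm (y), deck 8 mm thick, hollow below. The T-bolt passes with its x along the frame's x and holds with its x along the frame's y; its origin is then 20 mm below this point.
- keeper_top (a point): Centre of the top of the keeper, a wooden block 34 (x) by 68 (y) mm, 60 mm high, at the back of the frame (frame x = +95, y = -50, z = 60 mm), with a slot 46 mm along y by 16 mm where the T-bolt hangs by its flange, its x along the frame's y (either way), its origin 56 mm below this point.

How it is judged:
By the outcome, as a careful person would: the job done as asked, in the order asked, and still so for the second after the job is handed in, with the robot touching nothing.
It also fails if it takes over 72 s, if anything falls off the work surface, if the arm or the gripper's body presses on something with over 40 N, if the wrist force passes 120 N, or if a joint passes its speed limit or range.

## Robot

A 6-joint arm with a two-finger parallel gripper is mounted at the origin on a cart in front of the work surface, level with it; the furniture and walls round the work are solid. World frame = base frame: x ahead of the robot, y to its left, z up, the work surface at z = 0. Lengths are in m, angles in rad, forces in N, time in s.
With the tool pointing down it reaches from about 0.35 to 0.725 m from the base axis. Payload 4.3 kg.
Tool frame: the origin (TCP) lies on the centre line of the jaws, within the pads' length; the fingertips stand 25 mm ahead of it and the grasp point (between the pads) lies 6 mm ahead of it (env.tcp_to_tips is the z of the fingertips in the tool frame, in m); z points along the fingers, y is the line along which they close (so a half turn about z gives the same grasp; the last joint's range is limited). The gripper opens to 85 mm and grips with 20 to 120 N. Pads are 22 mm wide; open, the fingers measure 114 mm over their backs; the gripper's body (76 mm by 85 mm) begins 54 mm behind the grasp point. The pads swing forward as they close: fully open they stand 13 mm farther back than shut.
Start: joints at [1.1, 0.377, 0.081, 1.274, 0, 1.46], TCP at [0.203, 0.538, 0.224] pointing down, gripper open.
Joint ranges: [-2.72, 2.72], [-0.84, 1.66], [-1.02, 1.22], [-1.77, 2.12], [-1.37, 1.28], [-3.14, 3.14]. Speed limits (rad/s): [2.57, 2.57, 3.14, 3.14, 3.14, 3.14].

## Interface

Orientations are given as a unit quaternion [x, y, z, w].
In Python, from cell import env, readout, optics gives the robot as it stands. Calls block until the motion is done:
- env.move_to(position, orientation): joint-space move of the TCP to a pose.
- env.movel(position, attitude=None, v=0.15, stop_force=None): straight line of the TCP; attitude=None keeps the orientation; v is the mean speed in m/s. With stop_force (N) it stops when the force on the tool has changed by that much, and returns True; else False.
- env.movej(angles): joint-space move.
- env.gripper_to(opening, force=None): finger opening in m; force is the grip in N (None keeps the last); returns when the fingers have stopped.
- env.pause(seconds).
- env.inverse_kinematics(position, orientation): joint angles nearest the present ones, or None.
- readout.sense(): the state.
- optics.capture(name): name is "side" or "top"; returns (picture, depth): 480x640x3 uint8, red, green, blue; 480x640 float32, m along the optical axis (not along the pixel's ray), 0 where there is no reading.
- optics.calibration(name): a dict with "fx", "fy", "cx", "cy" (pixels), "pose" (4x4, takes a point from camera to world coordinates). Camera axes: x right, y down, z forward; pixel columns grow to the right and rows downward; lengths in m; the calibration is good to about 2 mm. A picture is of the moment at which its call begins. calibration takes no time and is no camera call.
A pose or a line that the arm cannot do raises env.PlanningError and nothing moves.
- env.job_done(): hands the job in; it is judged then, once.
The state is a dict: "time_s": time; "q": joint angles; "joint_vel": joint speeds; "effort": joint torques, N m; "eef_pos": TCP position; "eef_rot": TCP orientation; "ft_force": force on the tool from outside, world axes, zero at the start; "moment": the same for the moment, N m; "grip_width": finger opening in m; "grip_force": force on a finger pad.
Only numpy, scipy, OpenCV 4.12 (cv2) and the standard library are available. Lean on these libraries where they do the work, as an engineer would, in place of code of your own. Each camera call takes 0.05 s, during which the arm holds its last target. There are 200 camera calls.

## Working session

There is one attempt and no reset: what is moved stays moved. The work goes in short steps, each a Python script; the robot and the scene stay as the last script left them, time stands still between calls to the robot, and variables do not carry over. Pictures are saved under pics/ and viewed, at most 10 in all, crops included, and the job is handed in when it is done.

```bash
ls; mkdir -p pics; python3 - <<'E'
from cell import env, readout, optics
import cv2, numpy as np
for n in ("top","side"):
    p,d=optics.capture(n); np.savez(f"pics/{n}0.npz",p=p,d=d,**{k:np.array(v) for k,v in optics.calibration(n).items()})
    cv2.imwrite(f"pics/{n}0.png",p[:,:,::-1]); c=optics.calibration(n); print(n,c["fx"],c["cx"],c["cy"],np.round(c["pose"],3).tolist(),(d==0).mean())
s=readout.sense(); print(s["time_s"],s["eef_rot"],s["eef_pos"],env.tcp_to_tips)
E
```

```text
pics
top 517.5426046006816 317.7365274107153 238.88495006566498 [[0.01, -0.989, 0.15, 0.405], [-1.0, -0.012, -0.014, -0.011], [0.016, -0.15, -0.989, 1.413], [0.0, 0.0, 0.0, 1.0]] 0.0038053385416666665
side 616.5158257186572 321.4441571601608 247.96961425871356 [[1.0, -0.004, 0.013, 0.588], [-0.012, -0.669, 0.743, -1.285], [0.006, -0.743, -0.669, 1.186], [0.0, 0.0, 0.0, 1.0]] 0.006848958333333334
0.1 [ 1.79438805e-01  9.83768685e-01 -9.07150734e-04 -2.58465480e-04] [0.20272143 0.53742023 0.22343686] 0.025
```

View pics/top0.png

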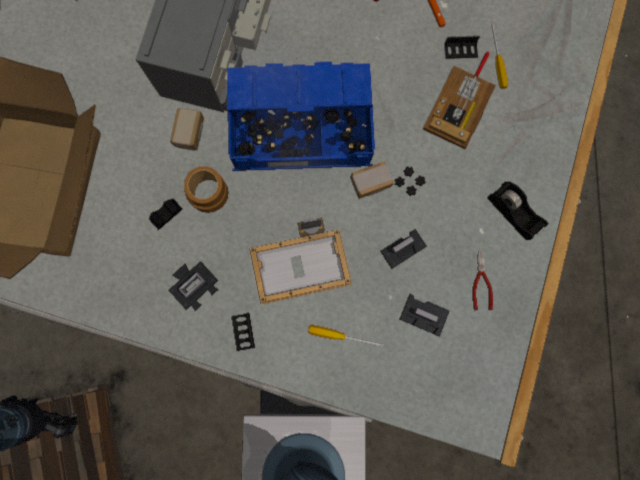

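View pics/side0.png

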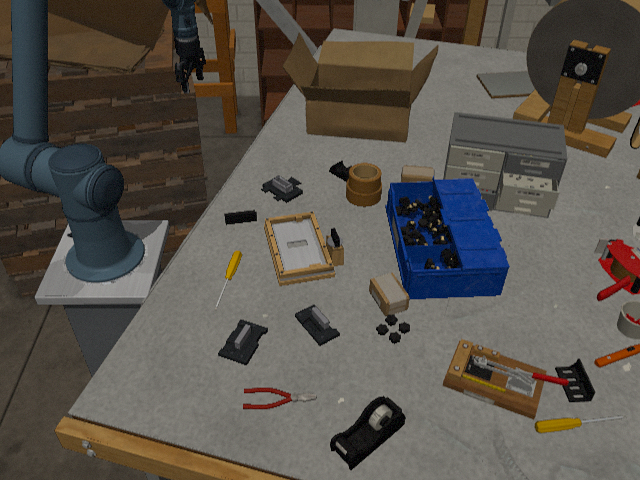

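The top view shows the frame at about (300,267), with the keeper and bolt at (312,228). The key plate is at (193,285) and the two end plates are at (403,248) and (425,315). I'll enlarge these areas.

```bash
python3 - <<'E'
import cv2, numpy as np
t=cv2.imread("pics/top0.png"); s=cv2.imread("pics/side0.png")
f=lambda im,x,y,w,h,k:cv2.resize(im[y:y+h,x:x+w],None,fx=k,fy=k,interpolation=cv2.INTER_CUBIC)
a=np.hstack([f(t,375,215,80,130,4.4)[:572], f(t,160,250,70,70,5)[:350].repeat(1,0) if 0 else cv2.copyMakeBorder(f(t,160,252,80,65,4.4),0,286,0,0,cv2.BORDER_CONSTANT)])
cv2.imwrite("pics/c1.png",a)
b=f(t,235,210,130,100,6); cv2.imwrite("pics/c2.png",b); print(a.shape,b.shape)
E
```

```text
(572, 704, 3) (600, 780, 3)
```

View pics/c1.png

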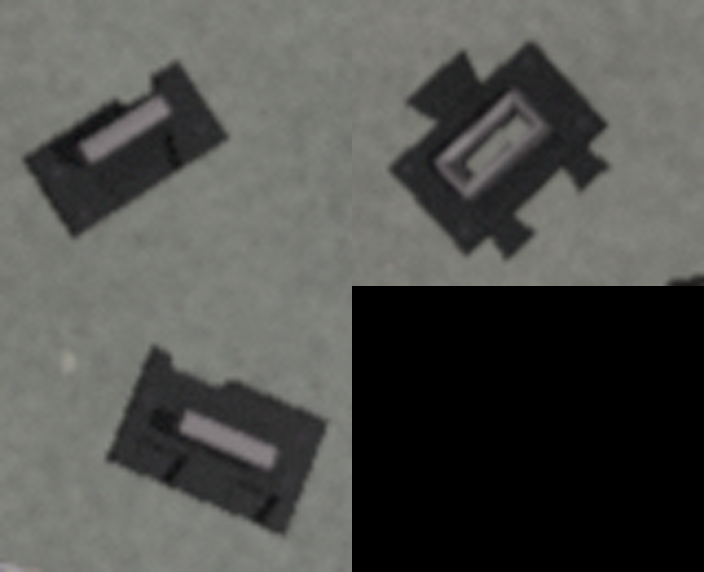

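View pics/c2.png

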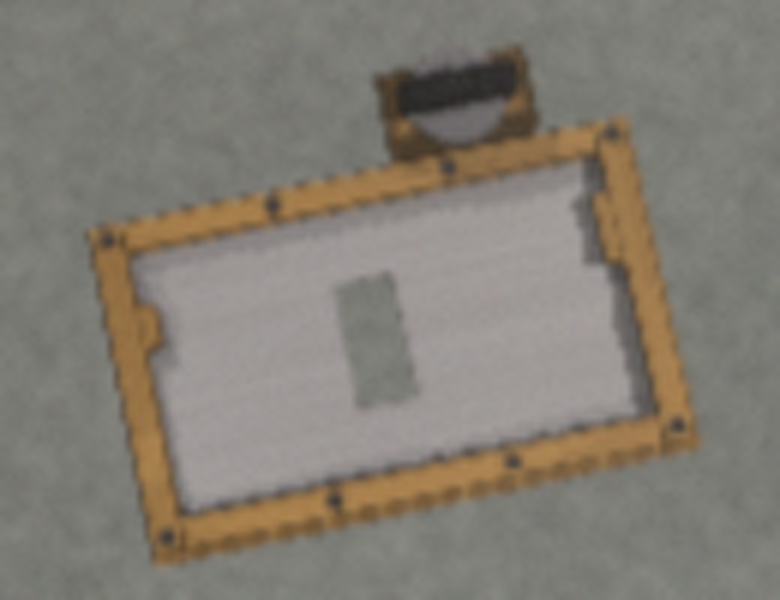

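```bash
cat > vis.py <<'E'
import cv2, numpy as np
from scipy.optimize import least_squares
K=4
def project(c,P):
    T=np.linalg.inv(c["pose"]); q=np.asarray(P)@T[:3,:3].T+T[:3,3]
    return np.c_[q[:,0]/q[:,2]*c["fx"]+c["cx"], q[:,1]/q[:,2]*c["fy"]+c["cy"]]
def cast(c,uv,z):
    uv=np.atleast_2d(uv).astype(float)
    r=np.c_[(uv[:,0]-c["cx"])/c["fx"],(uv[:,1]-c["cy"])/c["fy"],np.ones(len(uv))]@c["pose"][:3,:3].T
    o=c["pose"][:3,3]; return (o+r*((z-o[2])/r[:,2])[:,None])[:,:2]
def contour(c,img,xy,z,wood,sp=0.2,thr=None):
    """external outline (sub-pixel, by upsampling) of the blob nearest world xy"""
    u,v=project(c,[[*xy,z]])[0]; h=int(sp*c["fx"]/1.3); x0,y0=max(int(u)-h,0),max(int(v)-h,0)
    p=img[y0:y0+2*h,x0:x0+2*h].astype(np.float32)
    g=p[...,0]-p[...,2] if wood else -p.mean(2)
    t=thr if thr is not None else (35 if wood else -82)
    m=(cv2.resize(g,None,fx=K,fy=K,interpolation=cv2.INTER_CUBIC)>t).astype(np.uint8)
    cs,_=cv2.findContours(m,cv2.RETR_EXTERNAL,cv2.CHAIN_APPROX_NONE)
    cs=[k for k in cs if cv2.contourArea(k)>300*K]
    b=max(cs,key=lambda k:cv2.pointPolygonTest(k,(float((u-x0+.5)*K),float((v-y0+.5)*K)),True))
    return (b[:,0,:]+.5)/K-.5+[x0,y0]
def fit_rect(c,uv,g,size,top,base=0.,tol=.007):
    """g=(x,y,yaw) guess; sides facing the camera end at z=base, the others at z=top"""
    g=np.array(g,float); cam=c["pose"][:2,3]
    for it in range(4):
        n=[];data=[]
        for ax,sg in ((0,1),(0,-1),(1,1),(1,-1)):
            a=g[2]+ax*np.pi/2; nn=sg*np.array([np.cos(a),np.sin(a)]); h=size[ax]/2
            z=base if nn@(cam-g[:2])>h else top
            P=cast(c,uv,z); d=(P-g[:2])@nn-h; t=(P-g[:2])@[-nn[1],nn[0]]
            k=(abs(d)<(tol if it<2 else .005))&(abs(t)<size[1-ax]/2-.008)
            data.append((P[k],ax,sg,h)); n.append(int(k.sum()))
        def res(q,out=False):
            r=[]
            for P,ax,sg,h in data:
                a=q[2]+ax*np.pi/2; r.append((P-q[:2])@(sg*np.array([np.cos(a),np.sin(a)]))-h)
            return r if out else np.concatenate(r)*1e3
        g=least_squares(res,g,loss="soft_l1",f_scale=.5).x
    return g,n,[round(float(np.median(x))*1e3,1) if len(x) else None for x in res(g,True)]
E
cat > m.py <<'E'
import numpy as np; from vis import *
C={}
for n in("top","side"):
    z=np.load(f"pics/{n}0.npz"); C[n]={k:(z[k] if z[k].ndim else float(z[k])) for k in z.files}
ob=dict(frame=((300.4,266.5),10,(.148,.244),.04,True),narrow=((403.6,248.9),-57,(.116,.060),.016,False),
 wide=((424.5,315),66,(.116,.076),.016,False),key=((193.4,285.4),-41,(.116,.072),.016,False))
for o,(uv,yaw,size,h,w) in ob.items():
    xy=cast(C["top"],uv,h)[0]
    for n in C:
        c=C[n]
        try:
            g,k,r=fit_rect(c,contour(c,c["p"],xy,h,w),(*xy,np.radians(yaw)),size,h)
            print(o,n,np.round(g[:2]*1e3,1),round(np.degrees(g[2]),2),k,r)
        except Exception as e: print(o,n,repr(e))
E
python3 m.py
```

```text
frame top [540.5  15.1] 12.92 [358, 328, 195, 192] [1.5, 1.0, 0.5, 0.5]
frame side [540.9  16.1] 12.65 [133, 220, 175, 191] [0.9, 0.4, -0.3, -0.2]
narrow top [ 594.8 -265.5] -56.77 [54, 55, 102, 123] [-1.2, -1.2, -1.2, -0.7]
narrow side [ 595.6 -263. ] -57.0 [61, 61, 35, 110] [-2.5, -2.6, -3.5, -0.3]
wide top [ 415.9 -319.7] 66.66 [82, 83, 137, 89] [-1.3, -1.2, -0.8, -1.6]
wide side [ 416.7 -317.2] 66.55 [88, 93, 131, 83] [-2.5, -1.8, -1.0, -2.6]
key top [488.4 303.4] -46.15 [61, 66, 91, 94] [-1.2, -0.9, -0.7, -1.1]
key side [484.4 301.9] -39.95 [51, 49, 67, 62] [-2.5, -2.4, -0.9, -0.8]
```

The frame and plate fits agree between the two views to 1–2.5 mm. I'll refit the key, check reachability and wrist ranges, then move.

```bash
sed -i 's/,-41,/,-46.5,/' m.py; python3 m.py | grep key
cat > rob.py <<'E'
import numpy as np
from cell import env, readout, optics
F=np.array([.5406,.0154,np.radians(12.85)])           # frame x,y,yaw
def comp(p,xy): # point xy in planar pose p
    c,s=np.cos(p[2]),np.sin(p[2]); return np.array([p[0]+c*xy[0]-s*xy[1],p[1]+s*xy[0]+c*xy[1]])
def quat(yaw,flip=0): # tool down, tool y along the part's y (part at yaw)
    a=(yaw+np.pi)/2+flip*np.pi/2; return [np.cos(a),np.sin(a),0.,0.]
def ik(xy,z,q): return env.inverse_kinematics([*xy,z],q)
P=dict(narrow=(np.array([.595,-.2648,np.radians(-56.85)]),(0,.010),np.array([0,.076])),
       wide=(np.array([.4161,-.3190,np.radians(66.6)]),(0,0),np.array([0,-.068])),
       key=(np.array([.4884,.3034,np.radians(-46.15)]),(0,0),np.array([0,.008])))
E
python3 - <<'E'
from rob import *
f=lambda q: None if q is None else np.round(q,2).tolist()
for n,(p,g,s) in P.items():
    for fl in(0,1):
        print(n,fl,f(ik(comp(p,g),.044,quat(p[2],fl))),f(ik(comp(F,s+np.array(g)),.12,quat(F[2],fl))))
for fl in(0,1):
    print("bolt",fl,f(ik(comp(F,(.095,-.05)),.093,quat(F[2]+np.pi/2,fl))),f(ik(comp(F,(0,.008)),.15,quat(F[2],fl))),f(ik(comp(F,(0,.008)),.15,quat(F[2]+np.pi/2,fl))))
E
```

```text
key top [488.4 303.4] -46.15 [61, 66, 91, 94] [-1.2, -0.9, -0.7, -1.1]
key side [483.6 301.2] -40.47 [51, 49, 78, 61] [-2.6, -2.6, -0.9, -0.9]
narrow 0 [-0.5, 0.64, 0.03, 0.96, 0.0, 0.49] [0.07, 0.34, -0.25, 0.98, 0.0, -0.16]
narrow 1 [-0.5, 0.64, 0.03, 0.96, 0.0, -2.65] [0.07, 0.34, -0.25, 0.98, 0.0, 2.99]
wide 0 [-0.78, 0.4, -0.37, 0.79, 0.0, -1.94] [-0.21, 0.39, -0.17, 1.01, 0.0, -0.43]
wide 1 [-0.78, 0.4, -0.37, 0.79, 0.0, 1.2] [-0.21, 0.39, -0.17, 1.01, 0.0, 2.71]
key 0 [0.45, 0.49, -0.23, 0.85, 0.0, 1.25] [-0.07, 0.36, -0.22, 0.99, 0.0, -0.3]
key 1 [0.45, 0.49, -0.23, 0.85, 0.0, -1.89] [-0.07, 0.36, -0.22, 0.99, 0.0, 2.84]
bolt 0 [-0.12, 0.58, 0.06, 1.05, 0.0, -1.91] [-0.07, 0.34, -0.17, 1.06, 0.0, -0.3] [-0.07, 0.34, -0.17, 1.06, 0.0, -1.87]
bolt 1 [-0.12, 0.58, 0.06, 1.05, 0.0, 1.23] [-0.07, 0.34, -0.17, 1.06, 0.0, 2.84] [-0.07, 0.34, -0.17, 1.06, 0.0, 1.27]
```

```bash
cat >> rob.py <<'E'
def st(tag):
    s=readout.sense(); print(tag,"t",round(s["time_s"],2),"p",np.round(np.array(s["eef_pos"])*1e3,1),"F",np.round(s["ft_force"],1),"g",round(s["grip_width"]*1e3,1),round(s["grip_force"],1)); return s
def pick(n,opening):
    p,g,s=P[n]; xy=comp(p,g); q=quat(p[2])
    env.gripper_to(opening,60); env.move_to([*xy,.12],q)
    env.movel([*xy,.045],v=.12,stop_force=8); st("down")
    env.gripper_to(0.0); st("grip")
    env.movel([*xy,.13],v=.2)
def over(n,z=.10,d=(0,0)):
    p,g,s=P[n]; xy=comp(F,s+np.array(g)+np.array(d)); env.move_to([*xy,z],quat(F[2])); st("over")
def lower(n,z,d=(0,0),v=.05,f=6):
    p,g,s=P[n]; xy=comp(F,s+np.array(g)+np.array(d)); r=env.movel([*xy,z],quat(F[2]),v=v,stop_force=f); st(f"lower {r}"); return r
def snap(tag):
    import cv2
    for n in("top","side"):
        p,d=optics.capture(n); np.savez(f"pics/{n}{tag}.npz",p=p,d=d,**{k:np.array(v) for k,v in optics.calibration(n).items()})
        cv2.imwrite(f"pics/{n}{tag}.png",p[:,:,::-1])
E
python3 - <<'E'
from rob import *
pick("narrow",.04); over("narrow"); snap("1"); lower("narrow",.071)
E
```

```text
down t 4.53 p [ 603.9 -259.5   45.7] F [-0.2  0.3 -0.3] g 40.1 0.0
grip t 4.99 p [ 603.5 -259.4   45.2] F [-0.5  0.2 -0.6] g -0.4 0.0
over t 6.95 p [522.3  98.5 100. ] F [-0.4 -0.1 -0.3] g -0.1 0.0
lower False t 7.78 p [521.5  99.3  71. ] F [ 0.  -0.2 -0.1] g -0.2 0.0
```

```bash
python3 - <<'E'
from rob import *
import cv2
env.move_to([.50,.10,.25],quat(F[2])); snap("2")
f=lambda im,x,y,w,h,k:cv2.resize(im[y:y+h,x:x+w],None,fx=k,fy=k,interpolation=cv2.INTER_CUBIC)
print(readout.sense()["q"])
a=f(cv2.imread("pics/top2.png"),365,210,100,140,4);b=f(cv2.imread("pics/side2.png"),210,280,130,190,2.9)[:551]
cv2.imwrite("pics/c3.png",np.hstack([a,cv2.resize(b,None,fx=560/551,fy=560/b.shape[0])]))
E
```

```text
[ 7.28827005e-02  2.40003082e-01 -4.97140617e-02  1.28509105e+00
 -6.73483514e-06 -1.51355612e-01]
```

View pics/c3.png

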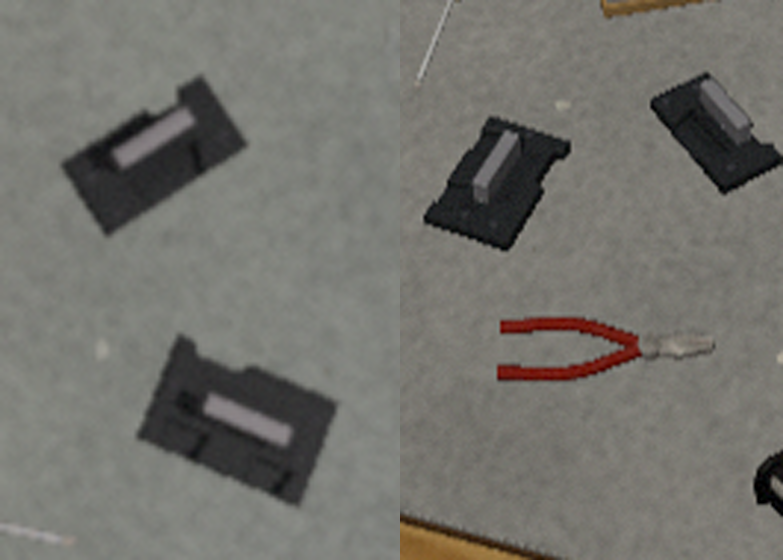

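```bash
python3 - <<'E'
from rob import *
from vis import *
from scipy.spatial.transform import Rotation as R
s=readout.sense(); print(np.round(R.from_quat(s["eef_rot"]).as_matrix(),2).tolist(), s["grip_width"])
z=np.load("pics/top2.npz"); c={k:(z[k] if z[k].ndim else float(z[k])) for k in z.files}
print("rib",cast(c,(403.2,244.5),.04),"plate",cast(c,(403.6,248.9),.016))
for f in("top","side"):
    z=np.load(f"pics/{f}2.npz"); c={k:(z[k] if z[k].ndim else float(z[k])) for k in z.files}
    d=z["d"]; v,u=np.mgrid[:480,:640]; ok=d>0
    r=np.stack([(u-c["cx"])/c["fx"]*d,(v-c["cy"])/c["fy"]*d,d],-1)@c["pose"][:3,:3].T+c["pose"][:3,3]
    for nm,xy in(("narrow",(.595,-.265)),("wide",(.416,-.319)),("key",(.488,.303)),("frame",F[:2])):
        m=ok&(np.hypot(r[...,0]-xy[0],r[...,1]-xy[1])<.06); zz=r[...,2][m]
        t=m&(r[...,2]>.030); print(f,nm,np.round(np.percentile(zz,[5,50,95,99])*1e3),t.sum(),np.round(r[t].mean(0)*1e3,1) if t.any() else "")
E
```

```text
[[-0.97, -0.22, -0.0], [-0.22, 0.97, -0.0], [0.0, 0.0, -1.0]] -1.2024464710527484e-05
rib [[ 0.60088501 -0.26082907]] plate [[ 0.5921854 -0.2661019]]
top narrow [-2. 11. 40. 44.] 119 [ 603.  -258.3   40.5]
top wide [-1. 15. 39. 43.] 127 [ 416.4 -318.    40. ]
top key [ 3. 17. 38. 41.] 87 [478.1 318.9  36.8]
top frame [  2.  27. 751. 754.] 907 [517.7  53.6 625. ]
side narrow [-1. 12. 40. 44.] 140 [ 602.9 -262.5   39.4]
side wide [ 1. 16. 40. 44.] 157 [ 415.8 -321.5   39.1]
side key [ 0. 18. 39. 42.] 121 [489.4 300.6  36.6]
side frame [ 20. 397. 689. 696.] 1365 [521.2  58.8 539. ]
```

```bash
python3 - <<'E'
import cv2,numpy as np
f=lambda im,x,y,w,h,k:cv2.resize(im[y:y+h,x:x+w],None,fx=k,fy=k,interpolation=cv2.INTER_CUBIC)
a=f(cv2.imread("pics/side1.png"),200,60,200,240,2);b=f(cv2.imread("pics/top1.png"),200,180,200,240,2)
cv2.imwrite("pics/c4.png",np.hstack([a,b]))
E
```

```text
(no output)
```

View pics/c4.png

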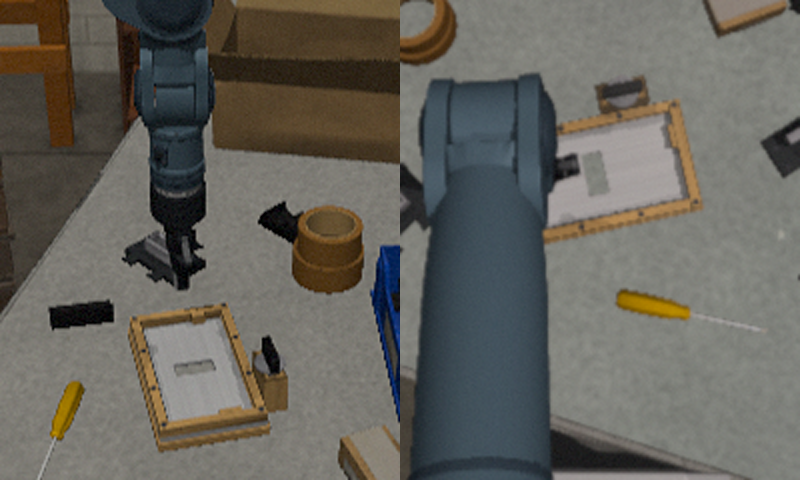

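```bash
python3 - <<'E'
from vis import *
z=np.load("pics/side1.npz"); c={k:(z[k] if z[k].ndim else float(z[k])) for k in z.files}
print(project(c,[[.522,.0985,zz] for zz in(.04,.075,.1,.12)]).round(1).tolist())
for h in(.05,.075,.1,.125): print(h,cast(c,(291.5,203.5),h))
d=z["d"][150:206,275:305]; print(d[::5,::6].round(3))
E
```

```text
[[290.7, 222.3], [290.4, 212.9], [290.1, 206.0], [289.9, 200.4]]
0.05 [[0.52275165 0.17439882]]
0.075 [[0.5241894  0.14227827]]
0.1 [[0.52562714 0.11015773]]
0.125 [[0.52706489 0.07803718]]
[[1.638 1.593 1.586 1.592 1.599]
 [1.623 0.    1.608 1.602 1.622]
 [1.642 1.61  1.603 1.607 1.623]
 [1.655 1.629 1.62  1.62  1.634]
 [2.046 1.634 1.635 1.629 1.647]
 [2.043 2.037 1.649 1.638 2.045]
 [1.948 1.972 1.667 1.648 2.007]
 [1.954 1.927 1.682 1.643 1.989]
 [1.947 1.948 0.    1.645 1.943]
 [1.948 1.921 1.691 1.687 1.953]
 [1.928 1.935 1.72  1.733 1.94 ]
 [1.915 1.923 1.912 1.913 1.914]]
```

The tip in the side picture, at about pixel (291,203), is roughly 30 mm higher than the tool data predict. I'll touch the deck with the closed fingers to measure the real tip height.

```bash
python3 - <<'E'
from rob import *
env.move_to([*comp(F,(0,-.04)),.10],quat(F[2]))
r=env.movel([*comp(F,(0,-.04)),.02],v=.05,stop_force=4); s=st(f"touch {r}"); snap("3")
env.movel([*comp(F,(0,-.04)),.10],v=.2); st("up")
from vis import *
z=np.load("pics/side3.npz"); c={k:(z[k] if z[k].ndim else float(z[k])) for k in z.files}
e=np.array(s["eef_pos"]); print(project(c,[e+[0,0,k] for k in(-.025,0,.01)]).round(1).tolist(), "deck point",project(c,[[e[0],e[1],.024]]).round(1))
import cv2
u,v=project(c,[e])[0].astype(int); cv2.imwrite("pics/c5.png",cv2.resize(z["p"][v-60:v+60,u-60:u+60,::-1],None,fx=4,fy=4,interpolation=cv2.INTER_CUBIC))
print(u,v)
E
```

```text
touch False t 11.2 p [549.8 -23.6  20.3] F [0.4 0.3 0.5] g -0.1 0.0
up t 11.85 p [549.5 -23.6  99.8] F [-0.3  0.4 -0.6] g -0.1 0.0
[[300.0, 262.3], [299.8, 255.7], [299.7, 253.1]] deck point [[299.8 254.7]]
299 255
```

View pics/c5.png

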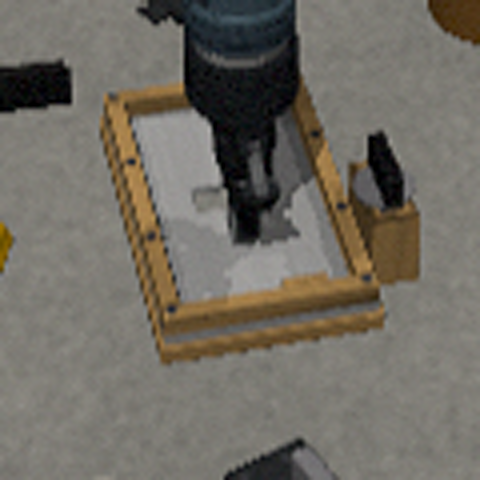

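```bash
python3 - <<'E'
from rob import *
env.movel([*comp(F,(0,-.04)),.028],v=.15)
r=env.movel([*comp(F,(0,-.04)),-.03],v=.04,stop_force=4); s=st(f"touch {r}"); snap("4")
env.movel([*comp(F,(0,-.04)),.10],v=.2); st("up")
from vis import *
z=np.load("pics/side4.npz"); c={k:(z[k] if z[k].ndim else float(z[k])) for k in z.files}
p=z["p"].astype(int); e=np.array(s["eef_pos"])
u,v=project(c,[[e[0],e[1],.024]])[0]; print(u,v)
u,v=int(u),int(v); print(p[v-12:v+10,u-8:u+9].mean(2).astype(int))
E
```

```text
touch True t 13.06 p [550.  -23.6  17.1] F [-0.6  1.1  7.3] g 0.0 3.4
up t 13.72 p [549.2 -23.6  99.2] F [-0.3 -0.5 -0.9] g 0.2 0.0
299.83768714078764 254.7483347287051
[[ 86  85  80  99  18   8   7  21  66  43  30  57  79  74  76  29  32]
 [111 106 102 127  98  10  24  14  20  36  40  50  84  79  74  45  35]
 [123 122 120 123 129   9  20   0  26  29  26  44  74  67  59  38  16]
 [119 118 117 120 121  13  16  11  21  24  23  20  38  40  34   6   0]
 [118 124 120 121 121   2  12  19   5  14  15  10  24  13  15  12   8]
 [129 145 145 142 128  33   7   4  18   7   4   0   6  18   1   5  43]
 [150 155 155 155 147  45  35  17   5  10   1  19  17  27  26  48  71]
 [150 155 155 154 159  46  69   4   3   3  11  13  23  55  70  71  84]
 [149 154 153 154 160  49  89  13   4  11   8   2  18  66  91  86  80]
 [139 144 158 156 161  46  86  33  19   9  15  15  21  60  88  86  79]
 [131 131 143 156 148  58  86  30   3   0   8  14  24  66  79  80  78]
 [127 131 135 144 133  86  85  33   7  11   4   8  25  62  80  79  77]
 [132 130 132 136 139 104  81  37  14   1  15   7  19  66  81  76  80]
 [134 128 132 136 136 126  78  55  17  24  28  35  34  74  77  72  77]
 [136 131 131 134 134 133 115 110 106  92  98 115 112 118 119 121 118]
 [135 131 130 134 133 136 140 140 139 132 121 143 144 142 144 145 144]
 [132 134 131 135 136 135 137 137 137 134 142 146 148 145 150 152 150]
 [133 133 135 132 135 134 133 132 153 147 154 153 154 153 155 159 157]
 [132 135 132 131 135 134 131 150 160 158 156 152 154 152 155 157 156]
 [134 132 133 130 134 133 146 157 156 155 156 154 155 152 153 154 160]
 [136 135 132 133 134 146 157 157 155 155 157 153 155 155 153 152 159]
 [133 133 138 133 133 156 157 155 157 155 157 155 152 153 155 151 157]]
```

Contact came at a reported z of 17.1 mm on the 24 mm deck, so the real tips sit 32 mm higher than nominal, with no lateral error. I'll correct z by 32 mm and retry the narrow plate.

```bash
python3 - <<'E'
s=open("rob.py").read()
s=s.replace("def st(tag)",'''DZ=.032   # tips measured 32 mm higher than the nominal tool: all z below are nominal
class _W:
    def move_to(self,p,q): return env0.move_to([p[0],p[1],p[2]-DZ],q)
    def movel(self,p,q=None,**k): return env0.movel([p[0],p[1],p[2]-DZ],q,**k)
    def __getattr__(self,n): return getattr(env0,n)
env0=env; env=_W()
def st(tag)''',1); open("rob.py","w").write(s)
E
python3 - <<'E'
from rob import *
pick("narrow",.04); over("narrow",.105); snap("5")
E
```

```text
down t 15.93 p [ 604.  -259.2   13.8] F [ 0.2  0.4 -0.5] g 40.4 0.0
grip t 16.27 p [ 604.4 -259.9   14.4] F [-0.7  0.2  6.2] g 12.4 61.8
over t 18.23 p [522.3  98.5  73. ] F [ 0.2  0.3 -1.7] g 12.3 79.3
```

```bash
python3 - <<'E'
from rob import *
r=lower("narrow",.0695,f=6)
from vis import *
z=np.load("pics/side5.npz"); c={k:(z[k] if z[k].ndim else float(z[k])) for k in z.files}
E
```

```text
lower True t 18.96 p [521.7  99.   40.2] F [-1.   0.3  7.4] g 12.3 79.5
```

```bash
cat >> rob.py <<'E'
def search(n,zok,zt,offs,f=6):
    """lift 2.5 mm, shift in the frame's axes, lower again, till it gets below zok (reported m)"""
    p,g,s=P[n]
    for d in offs:
        z0=readout.sense()["eef_pos"][2]+DZ
        xy=comp(F,s+np.array(g)+np.array(d)/1e3)
        env.movel([*xy,z0+.0025],quat(F[2]),v=.08)
        env.movel([*xy,zt],v=.04,stop_force=f)
        st_=st(d)
        if st_["eef_pos"][2]<zok: return d
E
python3 - <<'E'
from rob import *
print(search("narrow",.0387,.069,[(0,-1.5),(1.5,-1.5),(-1.5,-1.5),(1.5,0),(-1.5,0),(0,1.5)]))
E
```

```text
(0, -1.5) t 19.42 p [522.8  98.2  39.4] F [-0.1 -0.1  5.3] g 12.0 80.5
(1.5, -1.5) t 19.88 p [523.9  98.4  38.8] F [-0.6  0.2  6. ] g 12.1 82.1
(-1.5, -1.5) t 20.33 p [522.1  97.6  38.8] F [-1.   0.2  4.8] g 12.1 81.8
(1.5, 0) t 20.79 p [522.7  99.7  38.3] F [-0.8 -0.2  4.5] g 12.3 83.3
(1.5, 0)
```

```bash
cat >> rob.py <<'E'
def release(op=.04,up=.13):
    env.gripper_to(op); p=readout.sense()["eef_pos"]; env.movel([p[0],p[1],up],v=.25); st("rel")
E
python3 - <<'E'
from rob import *
import cv2
release(.034); p,g,s=P["wide"]; env.gripper_to(.04); env.move_to([*comp(p,g),.13],quat(p[2])); snap("6")
f=lambda im,x,y,w,h,k:cv2.resize(im[y:y+h,x:x+w],None,fx=k,fy=k,interpolation=cv2.INTER_CUBIC)
a=f(cv2.imread("pics/top6.png"),240,215,65,90,6);b=f(cv2.imread("pics/side6.png"),255,195,80,108,5)
cv2.imwrite("pics/c6.png",np.hstack([a,b]))
z=np.load("pics/top6.npz"); 
for n in("top","side"):
    from vis import *
    z=np.load(f"pics/{n}6.npz"); c={k:(z[k] if z[k].ndim else float(z[k])) for k in z.files}
    d=z["d"]; v,u=np.mgrid[:480,:640]
    r=np.stack([(u-c["cx"])/c["fx"]*d,(v-c["cy"])/c["fy"]*d,d],-1)@c["pose"][:3,:3].T+c["pose"][:3,3]
    a=F[2]; R=np.array([[np.cos(a),np.sin(a)],[-np.sin(a),np.cos(a)]]); l=(r[...,:2]-F[:2])@R.T
    for nm,x0,x1,y0,y1 in(("-x in",-.05,-.04,.05,.10),("+x in",.04,.05,.055,.085),("outer",-.04,.0,.098,.103),("inner",-.02,.02,.058,.073),("rail-x",-.07,-.062,-.05,.05),("rail+x",.062,.07,0,.1),("rib",-.025,.025,.081,.091)):
        m=(d>0)&(l[...,0]>x0)&(l[...,0]<x1)&(l[...,1]>y0)&(l[...,1]<y1); print(n,nm,m.sum(),round(float(np.median(r[...,2][m]))*1e3,1))
E
```

```text
rel t 21.52 p [523.2  99.8  99.1] F [0.7 0.2 0.2] g 34.1 0.0
top -x in 71 40.7
top +x in 39 40.8
top outer 29 40.9
top inner 87 34.0
top rail-x 117 41.0
top rail+x 136 39.1
top rib 72 64.0
side -x in 41 41.5
side +x in 20 41.4
side outer 5 42.4
side inner 61 35.8
side rail-x 69 42.1
side rail+x 90 41.0
side rib 109 58.2
```

View pics/c6.png

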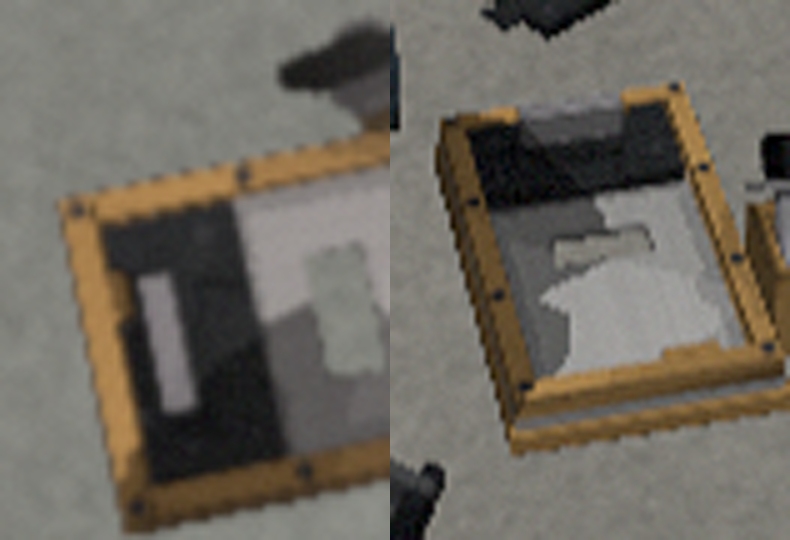

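The narrow plate is flush with the rails at about 40.8 mm, and the lug sits in its notch. The wide plate is next.

```bash
python3 - <<'E'
from rob import *
pick("wide",.04); over("wide",.105); r=lower("wide",.0695,f=6)
if readout.sense()["eef_pos"][2]>.0395: print(search("wide",.0387,.069,[(0,0),(0,1.5),(1.5,1.5),(-1.5,1.5),(1.5,0),(-1.5,0)]))
E
```

```text
down t 24.69 p [ 416.5 -319.4   13.6] F [ 0.3  0.1 -0.1] g 39.8 0.0
grip t 25.04 p [ 416.9 -319.8   14.2] F [-0.4  0.3  5.8] g 12.5 61.3
over t 26.97 p [555.  -51.3  72.2] F [ 0.6 -0.3 -2.4] g 12.8 60.4
lower True t 27.49 p [556.4 -51.   47.3] F [ 3.3  0.2 -3.3] g 12.6 60.4
(0, 0) t 28.08 p [556.5 -51.   38.1] F [-1.2  0.2  4.2] g 12.1 61.4
(0, 0)
```

```bash
cat >> rob.py <<'E'
def heights(tag,boxes):
    for n in("top","side"):
        z=np.load(f"pics/{n}{tag}.npz"); c={k:(z[k] if z[k].ndim else float(z[k])) for k in z.files}
        d=z["d"]; v,u=np.mgrid[:480,:640]
        r=np.stack([(u-c["cx"])/c["fx"]*d,(v-c["cy"])/c["fy"]*d,d],-1)@c["pose"][:3,:3].T+c["pose"][:3,3]
        a=F[2]; R=np.array([[np.cos(a),np.sin(a)],[-np.sin(a),np.cos(a)]]); l=(r[...,:2]-F[:2])@R.T
        o=[]
        for x0,x1,y0,y1 in boxes:
            m=(d>0)&(l[...,0]*1e3>x0)&(l[...,0]*1e3<x1)&(l[...,1]*1e3>y0)&(l[...,1]*1e3<y1); o.append((int(m.sum()),round(float(np.median(r[...,2][m]))*1e3,1)))
        print(n,o)
E
python3 - <<'E'
from rob import *
release(.034); p,g,s=P["key"]; env.gripper_to(.055); env.move_to([*comp(p,g),.13],quat(p[2])); snap("7")
heights("7",[(-55,-40,-100,-40),(40,55,-90,-40),(-30,30,-100,-80),(-15,15,-55,-35),(-70,-62,-50,50),(62,70,0,100)])
E
```

```text
rel t 28.82 p [557.3 -51.   99.2] F [ 0.2  0.8 -0.1] g 34.0 0.0
top [(129, 40.6), (101, 40.9), (163, 40.3), (84, 41.1), (115, 40.1), (136, 39.0)]
side [(80, 41.0), (67, 41.0), (109, 40.7), (4, 44.7), (67, 41.4), (85, 40.1)]
```

Both end plates are flush. The key plate is next.

```bash
python3 - <<'E'
from rob import *
pick("key",.055); over("key",.105); r=lower("key",.0695,f=7)
for d in [(0,0),(0,1),(0,-1),(1.2,0),(-1.2,0),(1,1),(-1,1),(1,-1),(-1,-1)]:
    if readout.sense()["eef_pos"][2]<.0392: break
    search("key",.0387,.069,[d],f=7)
    if readout.sense()["time_s"]>46: break
E
```

```text
down t 31.98 p [489.  303.7  13.7] F [0.9 1.  0.5] g 54.9 0.0
grip t 32.33 p [489.6 304.   14.4] F [-0.7 -0.3  6. ] g 28.3 61.9
over t 34.28 p [538.2  23.7  72.2] F [ 0.2  0.5 -3. ] g 27.9 61.0
lower True t 34.95 p [538.5  23.4  38.3] F [-1.  -0.9  3.8] g 28.2 61.8
```

```bash
python3 - <<'E'
from rob import *
release(.050); env.gripper_to(.04); env.move_to([.45,-.25,.2],quat(F[2]+np.pi/2)); snap("8")
heights("8",[(-55,-40,-20,35),(40,55,-20,35),(-10,10,46,64),(-40,-22,-46,-32),(22,40,-46,-32),(-55,-40,50,100),(-55,-40,-100,-40),(-30,-26,-2,18),(-70,-62,-50,50)])
from vis import *
import cv2
z=np.load("pics/top8.npz"); c={k:(z[k] if z[k].ndim else float(z[k])) for k in z.files}
u,v=project(c,[[*F[:2],.04]])[0].astype(int); a=cv2.resize(z["p"][v-55:v+45,u-65:u+65,::-1],None,fx=6,fy=6,interpolation=cv2.INTER_CUBIC)
e=np.array([[*comp(F,q),h] for q,h in(((0,.008),.06),((.095,-.05),.091))]); w=(project(c,e)-[u-65,v-55]+.5)*6-.5
for x in w: cv2.drawMarker(a,tuple(int(t) for t in x),(0,0,255),0,12,1)
cv2.imwrite("pics/c7.png",a)
E
```

```text
rel t 35.68 p [538.4  23.4  99.2] F [ 0.7  0.2 -1. ] g 49.8 0.0
top [(120, 41.2), (114, 41.7), (51, 41.1), (35, 39.9), (36, 40.4), (107, 41.2), (130, 40.6), (11, 62.1), (115, 41.3)]
side [(19, 43.5), (68, 41.4), (25, 42.3), (19, 41.1), (11, 42.1), (56, 41.8), (83, 41.5), (10, 58.8), (6, 40.5)]
```

View pics/c7.png

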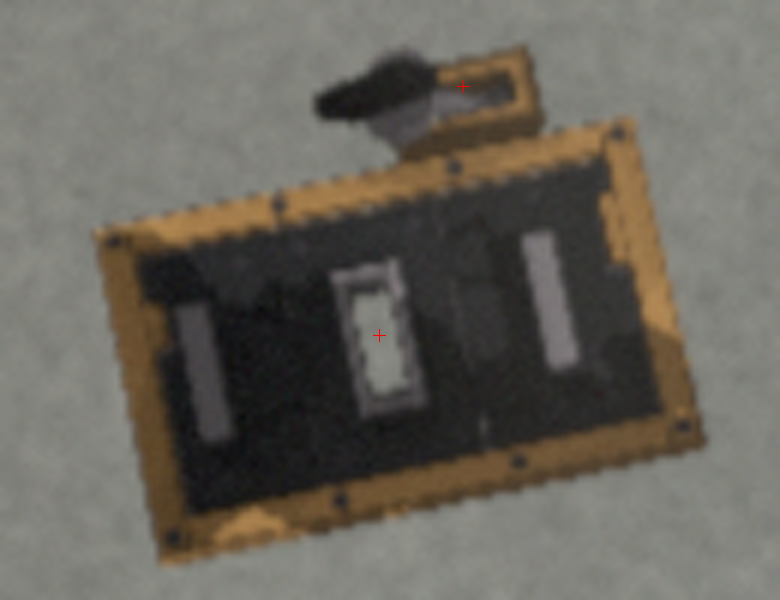

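The top view shows all three plates flush. But the T-bolt has been knocked over and now leans towards +y out of its keeper, with its wing at about crop (375,90). I must have brushed it while carrying a plate. Next I'll measure its pose.

```bash
python3 - <<'E'
from rob import *
from vis import *
import cv2
ims=[]
for n in("side","top"):
    z=np.load(f"pics/{n}8.npz"); c={k:(z[k] if z[k].ndim else float(z[k])) for k in z.files}
    u,v=project(c,[[*comp(F,(.095,-.03)),.06]])[0].astype(int); ims.append(cv2.resize(z["p"][v-24:v+24,u-32:u+32,::-1],(640,480) if n=="side" else (160,120),interpolation=cv2.INTER_CUBIC)); print(n,u,v)
    d=z["d"]; vv,uu=np.mgrid[:480,:640]
    r=np.stack([(uu-c["cx"])/c["fx"]*d,(vv-c["cy"])/c["fy"]*d,d],-1)@c["pose"][:3,:3].T+c["pose"][:3,3]
    a=F[2]; R=np.array([[np.cos(a),np.sin(a)],[-np.sin(a),np.cos(a)]]); l=np.dstack([(r[...,:2]-F[:2])@R.T,r[...,2]])*1e3
    box=(d>0)&(l[...,0]>65)&(l[...,0]<130)&(l[...,1]>-95)&(l[...,1]<50)&(l[...,2]>5)
    g=z["p"].astype(int).mean(2); sat=np.ptp(z["p"].astype(int),axis=2)
    for nm,m in(("dark",box&(g<48)&(l[...,2]>30)),("steel",box&(g>=48)&(sat<22)&(l[...,2]>30))):
        Q=l[m]; 
        if len(Q)<5: print(nm,len(Q)); continue
        print(n,nm,len(Q),Q.mean(0).round(1)); w,V=np.linalg.eigh(np.cov(Q.T)); print("  sd",np.sqrt(w).round(1),"long",V[:,2].round(2),"small",V[:,0].round(2)); 
        print("  ",np.percentile(Q,[3,97],axis=0).round(0).tolist())
o=ims[0]; o[:120,:160]=ims[1]; cv2.imwrite("pics/c8.png",o)
E
```

```text
side 332 237
side dark 120 [ 94.9 -29.9  77.7]
  sd [ 7.8 16.5 26.2] long [-0.24 -0.38 -0.89] small [ 0.96  0.03 -0.27]
   [[80.0, -70.0, 36.0], [108.0, 6.0, 109.0]]
side steel 116 [ 97.2 -30.5  69.1]
  sd [ 8.7 17.5 19.1] long [-0.1   0.81  0.58] small [ 0.93  0.29 -0.24]
   [[76.0, -54.0, 41.0], [116.0, 9.0, 108.0]]
top 303 227
top dark 110 [ 99.5 -12.2  95.6]
  sd [ 2.6  7.2 15.7] long [-0.05  0.8  -0.6 ] small [ 0.94 -0.16 -0.29]
   [[95.0, -34.0, 77.0], [106.0, 11.0, 113.0]]
top steel 198 [ 97.2 -31.   70. ]
  sd [10.5 16.4 25.6] long [0.01 0.84 0.55] small [ 0.86  0.27 -0.43]
   [[76.0, -77.0, 39.0], [119.0, 14.0, 103.0]]
```

View pics/c8.png

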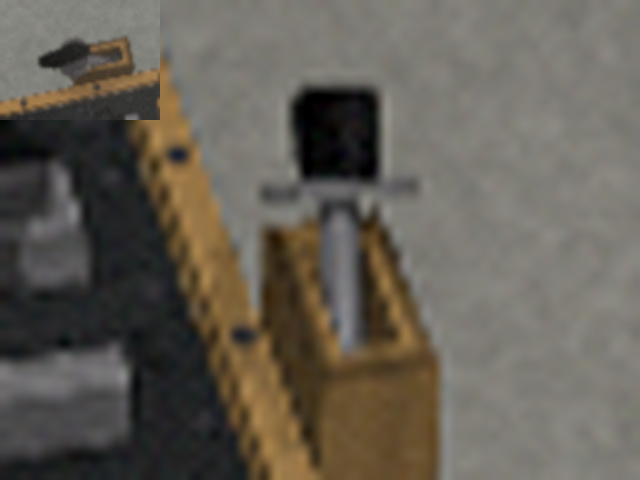

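The bolt leans about 37° towards +y, with its crossbar still in the keeper slot. I'll push the wing upright towards -y with closed fingers so that it drops back onto its flange, then look again.

```bash
cat > bolt.py <<'E'
from rob import *
def bolt(tag):
    for n in("top","side"):
        z=np.load(f"pics/{n}{tag}.npz"); c={k:(z[k] if z[k].ndim else float(z[k])) for k in z.files}
        d=z["d"]; vv,uu=np.mgrid[:480,:640]
        r=np.stack([(uu-c["cx"])/c["fx"]*d,(vv-c["cy"])/c["fy"]*d,d],-1)@c["pose"][:3,:3].T+c["pose"][:3,3]
        a=F[2]; R=np.array([[np.cos(a),np.sin(a)],[-np.sin(a),np.cos(a)]]); l=np.dstack([(r[...,:2]-F[:2])@R.T,r[...,2]])*1e3
        g=z["p"].astype(int).mean(2)
        m=(d>0)&(l[...,0]>65)&(l[...,0]<130)&(l[...,1]>-110)&(l[...,1]<50)&(l[...,2]>70)&(l[...,2]<130)&(g<48); Q=l[m]
        if len(Q)<5: print(n,len(Q)); continue
        w,V=np.linalg.eigh(np.cov(Q.T)); print(n,len(Q),Q.mean(0).round(1),"long",V[:,2].round(2),np.percentile(Q,[3,97],axis=0).round(0).tolist())
E
python3 - <<'E'
from bolt import *
q=quat(F[2]); env.gripper_to(0.)
env.move_to([*comp(F,(.095,.045)),.2],q); env.movel([*comp(F,(.095,.045)),.097],v=.2)
r=env.movel([*comp(F,(.095,-.009)),.097],v=.06,stop_force=15); st(r)
env.movel([*comp(F,(.095,.0)),.097],v=.1); env.movel([*comp(F,(.095,.045)),.2],v=.25); env.move_to([*comp(F,(-.02,.15)),.2],q)
snap("9"); bolt("9"); st("")
E
```

```text
True t 41.45 p [628.1  62.9  65.9] F [-1.5  5.3  2.4] g -0.1 2.6
top 100 [ 97.3 -29.6  92.4] long [-0.14 -0.97  0.22] [[91.0, -53.0, 77.0], [104.0, -6.0, 103.0]]
side 81 [ 96.9 -40.2  92.2] long [-0.05 -1.    0.04] [[91.0, -57.0, 78.0], [104.0, -10.0, 103.0]]
 t 43.23 p [488.7 156.4 167.2] F [ 0.2 -0.8  0.4] g 0.0 0.0
```

```bash
python3 - <<'E'
from bolt import *
q=quat(F[2])
env.move_to([*comp(F,(.096,.030)),.13],q); env.movel([*comp(F,(.096,.022)),.097],v=.15)
r=env.movel([*comp(F,(.096,-.009)),.097],v=.05,stop_force=25); st(r)
env.movel([*comp(F,(.096,.004)),.097],v=.1); env.movel([*comp(F,(.096,.06)),.16],v=.25)
snap("10"); bolt("10"); st("")
E
```

```text
False t 45.12 p [636.2  27.8  64.9] F [0.2 0.9 0.2] g -0.0 0.0
top 96 [ 96.7 -48.3  89.5] long [-0.03 -1.    0.  ] [[92.0, -73.0, 77.0], [102.0, -25.0, 96.0]]
side 98 [ 96.9 -59.1  86.3] long [-0.04  0.98  0.21] [[91.0, -79.0, 71.0], [104.0, -34.0, 97.0]]
 t 45.99 p [620.2  94.5 126.7] F [0.6 0.5 0.6] g -0.0 0.0
```

The bolt is upright in the keeper again, at frame (97,-48). Now I'll pick it and carry it high over the slot.

```bash
python3 - <<'E'
from bolt import *
q9=quat(F[2]+np.pi/2); q0=quat(F[2]); k=comp(F,(.0963,-.0487)); b=comp(F,(0,.008))
env.gripper_to(.04); env.move_to([*k,.135],q9); env.movel([*k,.095],v=.12,stop_force=10); st("down")
env.gripper_to(0.,80); st("grip"); env.movel([*k,.18],v=.15); st("up")
env.move_to([*b,.18],q0); st("over")
r=env.movel([*b,.096],v=.07,stop_force=6); st(r)
E
```

```text
down t 48.48 p [644.9 -10.5  62.8] F [ 0.2 -0.1 -0.5] g 40.2 0.0
grip t 48.83 p [646.4 -10.7  64.5] F [-0.6  0.7  5.6] g 11.8 80.6
up t 49.55 p [644.6 -10.6 146.8] F [-0.3 -0.1 -1.7] g 12.1 79.7
over t 50.98 p [538.8  23.2 147.6] F [ 0.2  0.5 -1.8] g 12.3 79.7
True t 52.12 p [538.2  23.2  64.5] F [-0.4  0.6  4.9] g 12.0 80.4
```

```bash
python3 - <<'E'
from bolt import *
q9=quat(F[2]+np.pi/2); b=comp(F,(0,.008))
env.movel([*b,.0972],v=.05); env.move_to([*b,.0972],q9); s=st("turned"); print(s["moment"],s["q"][5])
r=env.movel([*b,.0962],v=.03,stop_force=5); st(r)
env.gripper_to(.036); st("open"); env.movel([*b,.17],v=.2); env.move_to([.45,-.25,.2],q9); st("away"); snap("11")
heights("11",[(-55,-40,-20,35),(40,55,-20,35),(-10,10,48,64),(-40,-22,-46,-36),(22,40,-46,-36),(-55,-40,50,100),(40,55,55,85),(-55,-40,-100,-40),(40,55,-90,-40),(-5,5,-15,31)])
for n in("top",):
    from vis import *
    z=np.load(f"pics/{n}11.npz"); c={k:(z[k] if z[k].ndim else float(z[k])) for k in z.files}
    uv=np.argwhere(z["p"].mean(2)<1000)[:,::-1]; xy=cast(c,uv,.091); a=F[2]; R=np.array([[np.cos(a),np.sin(a)],[-np.sin(a),np.cos(a)]]); l=(xy-F[:2])@R.T*1e3
    d=z["d"].reshape(-1); Z=(c["pose"][2,3]+ (np.c_[(uv[:,0]-c["cx"])/c["fx"],(uv[:,1]-c["cy"])/c["fy"],np.ones(len(uv))]@c["pose"][:3,:3].T)[:,2]*d)*1e3
    m=(abs(l[:,0])<40)&(abs(l[:,1]-8)<45)&(Z>78)&(Z<110); Q=l[m]; w,V=np.linalg.eigh(np.cov(Q.T)); print("wing",m.sum(),Q.mean(0).round(1),Z[m].mean().round(1),V[:,1].round(3),np.percentile(Q,[3,97],axis=0).round(0).tolist())
E
```

```text
turned t 53.77 p [538.4  23.3  64.9] F [-0.1  0.5 -1.7] g 12.0 79.7
[ 0.07928212  0.10180026 -0.02362042] -1.8691125012542602
False t 54.02 p [538.7  23.4  64.5] F [-1.6  1.5  2.8] g 12.0 80.2
open t 54.38 p [539.   23.   64.2] F [-0.4 -0.4  0.8] g 36.0 0.0
away t 56.02 p [ 450.  -248.9  167.3] F [-0.7  1.  -0.9] g 36.0 0.0
top [(116, 41.2), (114, 40.6), (45, 41.2), (24, 40.2), (25, 41.0), (107, 40.5), (63, 41.5), (128, 40.5), (103, 41.0), (71, 91.2)]
side [(17, 40.3), (68, 42.4), (7, 43.4), (16, 41.5), (2, 40.4), (58, 41.3), (31, 41.3), (79, 41.4), (66, 41.9), (69, 89.3)]
wing 117 [0.2 6.7] 90.8 [0.001 1.   ] [[-7.0, -18.0], [7.0, 32.0]]
```

The wing lies along the frame's y with its top at 91 mm, so the flange is on the boss. All three plates are flush, so I'm handing in.

```bash
python3 -c "
from cell import env; print(env.job_done())"
```

```text
the job is handed in; nothing more can be done
None
```

The nest is set up and handed in at about 56 s: all three plates sit flush, and the T-bolt is turned a quarter turn with its flange on the boss and released. Along the way I knocked the bolt over in its keeper, probably with a carried plate, and pushed it upright again before using it.

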